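# Load the bread slicing guide and close its pusher

### The arm

A 7-joint arm with a two-finger parallel gripper is mounted at the origin on the work surface. World frame = base frame: x ahead of the robot, y to its left, z up, the work surface at z = 0. Lengths are in m, angles in degrees, forces in N, time in s.
With the tool pointing down it reaches from about 0.425 to 0.95 m from the base axis. Payload 4.7 kg.
Tool frame: the origin (TCP) lies between the finger pads; the fingertips stand 11 mm ahead of it and the grasp point (between the pads) lies 8 mm behind it; z points along the fingers, y is the line along which they close (so a half turn about z gives the same grasp; the last joint's range is limited). The gripper opens to 85 mm and grips with 20 to 120 N. Pads are 22 mm wide; open, the fingers measure 114 mm over their backs; the gripper's body (76 mm by 85 mm) begins 54 mm behind the grasp point. The pads swing forward as they close: fully open they stand 13 mm farther back than shut.
Start: joints at [63.547, 26.849, -2.785, 87.806, 1.381, 65.374, -4.715], TCP at [0.283, -0.613, 0.242] pointing down, gripper open.
Joint ranges: [-148.3, 148.3], [-19.14, 114.17], [-79.39, 73.82], [5.75, 140.21], [-59.74, 239.74], [12.07, 113.84], [-152.46, 152.46]. Speed limits (degrees/s): [147.25, 147.25, 180, 180, 180, 180, 180].

### API

Orientations are given as a 3x3 rotation matrix whose columns are the frame's x, y, z axes.
In Python, from plant import robot gives the robot as it stands. Calls block until the motion is done:
- robot.movep(position, orientation): joint-space move of the TCP to a pose.
- robot.movel(position, speed=0.15, frame=None, max_force=None): straight line of the TCP; frame=None keeps the orientation; speed is the mean speed in m/s. With max_force (N) it stops when the force on the tool has changed by that much, and returns True; else False.
- robot.movej(angles): joint-space move.
- robot.grip(opening): opening from 0.0 (shut) to 1.0 (fully open); the grip force is fixed at half the most; returns when the fingers have stopped.
- robot.sleep(seconds).
- robot.solve_ik(position, orientation): joint angles nearest the present ones, or None.
- robot.observe(): the state.
- robot.capture(name): name is "side" or "top"; returns (picture, depth): 400x640x3 uint8, red, green, blue; 400x640 float32, m along the optical axis (not along the pixel's ray), 0 where there is no reading.
- robot.camera_params(name): a dict with "mtx" (3x3 intrinsics, pixels), "k1" (the pictures are not rectified: a ray, as slopes to the right and down, at radius r is drawn at 1 + k1 r^2 times it, then the intrinsics apply), "R" (3x3) and "t" (3): a world point X has camera coordinates R X + t. Camera axes: x right, y down, z forward; pixel columns grow to the right and rows downward; lengths in m; the calibration is good to about 2 mm. A picture is of the moment at which its call begins. camera_params takes no time and is no camera call.
A pose or a line that the arm cannot do raises robot.IKError and nothing moves.
- robot.finish_job(): hands the job in; it is judged then, once.
The state is a dict: "time_s": time; "joints": joint angles; "dq": joint speeds; "tau": joint torques, N m; "tool_pos": TCP position; "orientation": TCP orientation; "wrist_force": force on the tool from outside, world axes, zero at the start; "moment": the same for the moment, N m; "width": opening from 0.0 (shut) to 1.0 (fully open); "grip_force": force on a finger pad.
Only numpy, scipy, OpenCV 4.12 (cv2) and the standard library are available. Lean on these libraries where they do the work, as an engineer would, in place of code of your own. Each camera call takes 0.05 s, during which the arm holds its last target. There are 200 camera calls.

### The job

Lay the small rectangular tin loaf flat and lengthwise in the channel of the bread slicing guide, between the pusher and the steel end plate, while the pusher is still back. Then slide the pusher along until the loaf is held snug, with no gap, between the pusher and the end plate, and let go. Leave the round roll, the butter bowl and the pepper mill where they are.

Things in the scene. Friction and masses are not known exactly. Their poses are not given: they have to be found in the camera images.
- guide: Bread slicing guide, fixed: wooden board 400 x 120 x 15 mm. Origin: centre of its underside; x runs along its channel from pusher to end plate, z up. Channel floor at z = 15 mm, 94 mm wide between two side rails (8 mm thick, tops at z = 30 mm). Upright steel end plate: inner face at x = 180 mm, 12 mm thick, 112 mm wide, top at z = 82 mm.
- guide_stop (a point): Point on the channel floor, mid-width, at the inner face of the end plate; same axes as the guide (x along the channel towards the plate and z up).
- pusher (a joint): Travel in m of the pusher, a white plastic carriage in the channel: 0 fully back, growing towards the end plate (limit 0.26). Front face to end plate: 0.300 minus this. Stays where left, moves at about 2 N. 70 mm long, 86 mm wide, block top 28 mm above the channel floor; 12 mm thick face plate at its front, 51 mm above the floor.
- pusher_knob (a point): Middle of the grip of the upright round steel knob on the pusher, 83 mm above the table, 47 mm behind the pusher's front face; axes as the guide. The knob is 28 mm in diameter from 64 to 98 mm above the table and 22 mm below that; its top is at 106 mm.
- loaf: Small tin loaf of bread, a rounded brick 140 mm long (its x) x 60 mm wide (y) x 55 mm high (z), firm, with slanting cuts on top, about 0.22 kg. Origin: centre of its underside. It starts on the bread board.
- bread_board: Pale wooden board, fixed, 280 x 200 mm (x, y), 16 mm thick, carrying the loaf and a round roll. Origin: centre of its underside.
- roll: Round bread roll, 80 mm across, 47 mm high, beside the loaf; leave it. Origin: centre of its underside.
- ramekin: White butter bowl, 72 mm across, 42 mm high, in front of the guide; leave it. Origin: centre of its underside.
- mill: Dark wooden pepper mill, 52 mm across, 132 mm high, beyond the guide; leave it. Origin: centre of its underside.

How it is judged (in metres and radians):
On the way:
1. The loaf lies flat and lengthwise on the channel floor between pusher and end plate, with the pusher still back (at least 20 mm left to slide) (y of loaf in the frame of guide_stop between -0.025 and 0.025 m and z of loaf in the frame of guide_stop below 0.008 m and x of loaf in the frame of guide_stop below -0.064 m and angle between the x axis of loaf and the x axis of guide_stop, either way round below 0.35 rad and angle between loaf's own z axis and vertical below 0.1 rad and value of joint pusher below 0.14 m), for 0.2 s.
At the end, for the whole second after the job is handed in: The loaf lies flat in the channel, in line with it (within 0.12 rad), its end within 6 mm of the end plate; the pusher has come up behind it, face at most 148 mm from the end plate (8 mm total slack for the 140 mm loaf); loaf and pusher are at rest and released (y of loaf in the frame of guide_stop between -0.025 and 0.025 m and z of loaf in the frame of guide_stop below 0.008 m and x of loaf in the frame of guide_stop between -0.076 and -0.064 m and angle between loaf's own z axis and vertical below 0.1 rad and angle between the x axis of loaf and the x axis of guide_stop, either way round below 0.12 rad and value of joint pusher above 0.152 m and linear speed of loaf below 0.01 m/s and velocity of joint pusher between -0.01 and 0.01 m/s and contact force between the fingers and loaf below 0.1 N); the robot touches nothing.
It fails at once if a bystander (the round bread roll, butter ramekin, pepper mill) is moved by more than 30 mm (distance of any of roll, ramekin, mill from where it was at the start of the episode above 0.03 m).
It also fails if it takes over 48 s, if anything falls off the work surface, if the arm or the gripper's body presses on something with over 40 N, if the wrist force passes 120 N, or if a joint passes its speed limit or range.

## Working session

There is one attempt and no reset: what is moved stays moved. The work goes in short steps, each a Python script; the robot and the scene stay as the last script left them, time stands still between calls to the robot, and variables do not carry over. Pictures are saved under pics/ and viewed, at most 10 in all, crops included, and the job is handed in when it is done.

```bash
mkdir -p pics; ls; python3 - <<'E'
from plant import robot
import cv2,numpy as np
for n in("side","top"):
    p,d=robot.capture(n); cv2.imwrite(f"pics/{n}0.png",p[:,:,::-1]); np.savez(f"{n}0.npz",p=p,d=d)
    c=robot.camera_params(n); print(n,c, (d>0).mean())
o=robot.observe();print(o["time_s"],o["tool_pos"],o["orientation"])
E
```

```text
pics
side {'mtx': array([[367.07910994,   0.        , 316.39411563],
       [  0.        , 367.07910994, 206.84643254],
       [  0.        ,   0.        ,   1.        ]]), 'k1': -0.03318062461808826, 'R': array([[ 7.32533411e-01, -6.80730773e-01,  6.45575217e-04],
       [-3.62304877e-01, -3.90678287e-01, -8.46230260e-01],
       [ 5.76307191e-01,  6.19658043e-01, -5.32816977e-01]]), 't': array([-0.38140978,  0.23845523,  0.55638072])} 0.9962265625
top {'mtx': array([[489.34022295,   0.        , 323.07170011],
       [  0.        , 489.34022295, 200.39428117],
       [  0.        ,   0.        ,   1.        ]]), 'k1': -0.07600200690200684, 'R': array([[ 2.72543230e-02, -9.99628516e-01, -1.81228635e-04],
       [-9.93464286e-01, -2.70661551e-02, -1.10887946e-01],
       [ 1.10841848e-01,  3.20222008e-03, -9.93832899e-01]]), 't': array([-0.00575091,  0.53301884,  1.41123417])} 0.995984375
0.1 [ 0.28288518 -0.61228922  0.24138933] [[ 9.07776570e-01  4.19453284e-01 -8.01473773e-04]
 [ 4.19454042e-01 -9.07775254e-01  1.54722238e-03]
 [-7.85705495e-05 -1.74071364e-03 -9.99998482e-01]]
```

View pics/side0.png

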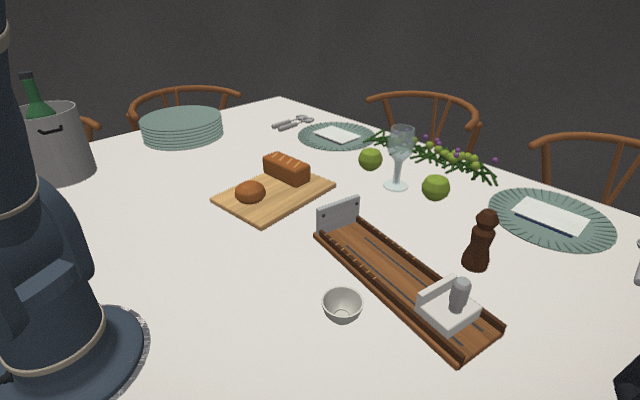

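View pics/top0.png

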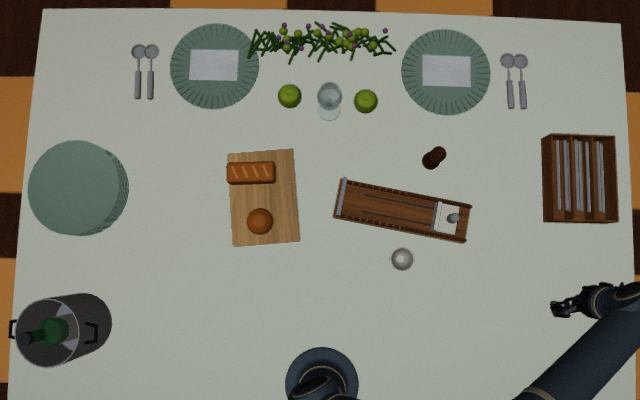

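The side view shows the loaf at about (287,168), the end plate at (338,213), the knob at (460,295), the bowl at (343,305) and the mill at (480,240). In the top view, the loaf is at (250,173), the roll at (260,221), the guide runs from (345,195) to (470,225), and the knob is at (453,218).

```bash
cat > h.py <<'E'
import numpy as np,cv2
from plant import robot
def cloud(n,d):
    c=robot.camera_params(n); K=c["mtx"]; h,w=d.shape
    v,u=np.mgrid[:h,:w].astype(float)
    # k1 applies to r of undistorted ray: one-coefficient Brown model
    xy=cv2.undistortPointsIter(np.stack([u,v],-1).reshape(-1,1,2),K,np.array([c["k1"],0,0,0.]),None,None,(3,50,1e-9)).reshape(h,w,2)
    P=np.dstack([xy*d[...,None],d])
    return (P-c["t"])@c["R"]   # R^T (P-t)
def rect(pts):
    (c,s,a)=cv2.minAreaRect((pts[:,:2]*1000).astype(np.float32))
    b=cv2.boxPoints((c,s,a)); e=[b[1]-b[0],b[2]-b[1]]; e=max(e,key=np.linalg.norm)
    return np.array(c)/1000,np.sort(s),np.degrees(np.arctan2(e[1],e[0]))%180
def biggest(m):
    n,l,s,_=cv2.connectedComponentsWithStats(m.astype(np.uint8)); return l==1+np.argmax(s[1:,4])
E
cat > m.py <<'E'
from h import *
for n in("side","top"):
    f=np.load(n+"0.npz"); p,d=f["p"],f["d"]; W=cloud(n,d); hsv=cv2.cvtColor(p,cv2.COLOR_RGB2HSV)
    H,S,V=cv2.split(hsv); z=W[...,2]; near=(W[...,0]>.3)&(W[...,0]<.9)&(W[...,1]>-.5)&(W[...,1]<.35)&(d>0)
    print(n,"table z",np.median(z[near]))
    seeds={"loaf":dict(side=(287,168),top=(250,173)),"roll":dict(side=(250,190),top=(260,221)),"knob":dict(side=(461,284),top=(453,217)),"plate":dict(side=(340,213),top=(343,190)),
     "bowl":dict(side=(343,292),top=(402,259)),"mill":dict(side=(487,215),top=(437,154)),"boardwood":dict(side=(300,195),top=(280,180)),"floor":dict(side=(370,250),top=(390,205)),"faceplate":dict(side=(435,288),top=(437,214))}
    for k,s in seeds.items():
        u,v=s[n]; print(" ",k,p[v,u],hsv[v,u],W[v,u].round(3))
    m=biggest(near&(z>.045)&(W[...,1]>.05)&(S>100)&(W[...,0]>.53)); P=W[m]
    print(" loaf",m.sum(),rect(P),"top z",np.percentile(P[:,2],[50,90]),np.percentile(P[:,:2],[1,99],axis=0).round(3).tolist())
    P=P[P[:,2]>.06]; print(" loaf top",len(P),rect(P))
    m=near&(z>.008)&(W[...,1]<.03)&(W[...,1]>-.4)
    nl,l,st,ce=cv2.connectedComponentsWithStats(m.astype(np.uint8))
    for i in range(1,nl):
        if st[i,4]>60: P=W[l==i]; print(" comp",st[i,4],rect(P),"zmax",P[:,2].max().round(3))
E
python3 m.py
```

```text
side table z 0.0017359504659379358
  loaf [144  93  52] [ 13 163 144] [0.584 0.182 0.069]
  roll [157 103  60] [ 13 158 157] [0.457 0.17  0.056]
  knob [165 169 166] [ 68   6 169] [ 0.48  -0.364  0.107]
  plate [106 104 103] [ 10   7 106] [ 0.546 -0.05   0.055]
  bowl [140 140 131] [ 30  16 140] [ 0.394 -0.205  0.032]
  mill [83 57 41] [ 11 129  83] [ 0.655 -0.316  0.129]
  boardwood [190 157 112] [ 17 105 190] [0.573 0.118 0.018]
  floor [156 110  74] [ 13 134 156] [ 0.534 -0.149  0.016]
  faceplate [200 194 189] [ 14  14 200] [ 0.485 -0.324  0.067]
 loaf 793 (array([0.60616699, 0.21781729]), array([ 56.85933304, 135.0222168 ]), np.float32(93.402084)) top z [0.06953525 0.0733176 ] [[0.577, 0.151], [0.635, 0.282]]
 loaf top 565 (array([0.60704773, 0.21731909]), array([ 54.74922943, 132.56217957]), np.float32(93.08109))
 comp 1044 (array([ 0.81784528, -0.00538232]), array([65.43999481, 67.67803955]), np.float32(175.75327)) zmax 0.171
 comp 592 (array([ 0.83337775, -0.11331683]), array([59.2711792 , 67.15860748]), np.float32(96.65177)) zmax 0.066
 comp 10888 (array([ 0.51178561, -0.220
[... 1128 characters left out ...]
.10976))
 comp 576 (array([ 0.81759015, -0.00435773]), array([65.65440369, 69.44671631]), np.float32(171.61285)) zmax 0.175
 comp 588 (array([ 0.85223621, -0.31377905]), array([ 70.61308289, 183.29144287]), np.float32(76.75363)) zmax 0.024
 comp 457 (array([ 0.83844598, -0.10859962]), array([71.07151031, 71.93993378]), np.float32(111.86914)) zmax 0.07
 comp 370 (array([ 0.66454102, -0.31011072]), array([47.95338058, 48.6917572 ]), np.float32(46.29207)) zmax 0.135
 comp 4922 (array([ 0.51189185, -0.21872438]), array([121.11399841, 387.04995728]), np.float32(80.177895)) zmax 0.113
 comp 388 (array([ 0.36761389, -0.22285535]), array([68.39565277, 69.23432922]), np.float32(0.8808612)) zmax 0.048
```

```bash
cat > m2.py <<'E'
from h import *
a=np.radians(80.0);c0=np.array([.512,-.2195]);ex=np.array([np.cos(a),np.sin(a)]);ey=np.array([-ex[1],ex[0]])
q=lambda v:np.percentile(v,[2,10,50,90,98]).round(4)
for n in("side","top"):
    f=np.load(n+"0.npz"); W=cloud(n,f["d"]); S=cv2.cvtColor(f["p"],cv2.COLOR_RGB2HSV)[...,1]
    D=W[...,:2]-c0; x=D@ex;y=D@ey;z=W[...,2]; I=(abs(x)<.21)&(abs(y)<.075)
    def show(k,m): print(n,k,m.sum(),"x",q(x[m]),"y",q(y[m]),"z",q(z[m]))
    show("plate mid",I&(x>.12)&(z>.04)&(z<.075)); show("plate top",I&(x>.12)&(z>.077))
    show("face",I&(x<0)&(z>.05)&(z<.072)&(x>-.125)&(S<60)); show("facetop",I&(x<0)&(z>.063)&(z<.07)&(x>-.12)&(S<60))
    show("knobtop",I&(x<0)&(z>.1)); show("knob",I&(x<0)&(z>.072))
    show("rails",I&(x>-.05)&(x<.12)&(z>.022)); show("floor",I&(x>-.05)&(x<.1)&(abs(y)<.035)); show("all",I&(z>.008)&(z<.04))
    for s in(-.2,-.1,0,.1):  # mid-line of the board, for the heading
        m=I&(z>.008)&(z<.04)&(x>s)&(x<s+.08); print(s,q(y[m]))
E
python3 m2.py
```

```text
side plate mid 578 x [0.1709 0.172  0.1736 0.175  0.1814] y [-0.0552 -0.0452  0.0044  0.0497  0.0535] z [0.0407 0.0434 0.0574 0.0715 0.074 ]
side plate top 236 x [0.172  0.1729 0.1753 0.1821 0.184 ] y [-0.0548 -0.0447  0.0035  0.0455  0.0522] z [0.0773 0.0783 0.0826 0.0839 0.0847]
side face 474 x [-0.1099 -0.1094 -0.1073 -0.1001 -0.0985] y [-0.0417 -0.0322  0.0047  0.0384  0.0407] z [0.0509 0.0534 0.0653 0.0672 0.0679]
side facetop 296 x [-0.1095 -0.109  -0.1046 -0.0995 -0.0984] y [-0.0435 -0.0353  0.0006  0.0347  0.0399] z [0.0633 0.0645 0.0663 0.0675 0.0681]
side knobtop 174 x [-0.1565 -0.1549 -0.1467 -0.1381 -0.135 ] y [-0.011  -0.0084  0.0006  0.0073  0.0091] z [0.1004 0.1014 0.1056 0.1071 0.1076]
side knob 452 x [-0.1585 -0.1574 -0.1491 -0.1381 -0.1339] y [-0.0102 -0.0058  0.0053  0.0101  0.0111] z [0.0729 0.0771 0.0961 0.1065 0.1074]
side rails 880 x [-0.0474 -0.0361  0.0258  0.0995  0.1161] y [-0.057  -0.054   0.0446  0.0519  0.0526] z [0.0224 0.0238 0.0301 0.0318 0.0327]
side floor 1730 x [-0.0473 -0.0377  0.0171  0.082   0.0966] y [-0.0336 -0.0271 -0.0002  0.026   0.0312] z 
[... 1110 characters left out ...]
3 -0.1303] y [-0.0124 -0.0084  0.0014  0.0106  0.0125] z [0.0751 0.0811 0.1021 0.1076 0.1103]
top rails 344 x [-0.0465 -0.0322  0.0346  0.103   0.1167] y [-0.0544 -0.0531 -0.0133  0.054   0.0553] z [0.0227 0.0243 0.0285 0.0329 0.0356]
top floor 1174 x [-0.0468 -0.0349  0.0251  0.0852  0.0971] y [-0.0337 -0.0278  0.0001  0.0284  0.0337] z [0.0074 0.0098 0.0142 0.0181 0.0203]
top all 4468 x [-0.2009 -0.1676  0.0073  0.1446  0.1843] y [-0.0568 -0.0475  0.0022  0.0515  0.0584] z [0.0088 0.0107 0.0152 0.0294 0.038 ]
-0.2 [-0.0588 -0.0512  0.0091  0.0542  0.0583]
-0.1 [-0.0554 -0.047   0.0005  0.0496  0.0576]
0 [-0.0543 -0.0468  0.0013  0.0504  0.0583]
0.1 [-0.0551 -0.0467  0.0018  0.0511  0.0582]
```

Both views agree with the given sizes: floor at 15 mm, plate top at 82 mm and loaf 138×61 mm. The plate's inner face is at x≈0.173 in my guide frame, the pusher face at about -0.098, and the knob at -0.145. Next is the grasp.

```bash
cat >> h.py <<'E'
A=80.0;_a=np.radians(A);C0=np.array([.512,-.2195]);EX=np.array([np.cos(_a),np.sin(_a)]);EY=np.array([-EX[1],EX[0]])
def G(x,y,z): return np.append(C0+x*EX+y*EY,z)
def down(ang):  # tool x along heading ang (deg), z down
    a=np.radians(ang);x=np.array([np.cos(a),np.sin(a),0]);z=np.array([0,0,-1.]);return np.stack([x,np.cross(z,x),z],1)
E
python3 - <<'E'
from h import *
L=np.array([.6072,.2205])
for o in(0,180):
  for n,p,a in(("loaf",[*L,.28],93.2),("loaf lo",[*L,.044],93.2),("place",G(.088,0,.2),A),("place lo",G(.088,0,.043),A),("knob",G(-.145,0,.091),A),("end",G(-.01,0,.091),A)):
    j=robot.solve_ik(p,down(a+o)); print(o,n,None if j is None else np.round(j,0))
robot.movep([.45,-.45,.30],down(93.2-180)) if 0 else None
E
```

```text
0 loaf [ 10.  31. -51.  87.  25.  74. -41.]
0 loaf lo [  2.  42. -37.  99.  32.  50. -47.]
0 place [ 33.  20. -29. 107.  11.  56. -11.]
0 place lo [ 29.  32. -25. 114.  21.  38. -19.]
0 knob [ 45.  31. -17. 104.  12.  46.  12.]
0 end [ 37.  28. -22. 111.  15.  44.  -4.]
180 loaf [ 18.  38. -67.  87.  35.  79. 131.]
180 loaf lo [ 18.  58. -68.  98.  58.  67. 116.]
180 place [ -37.   28.   64.  111.  -30.   59. -150.]
180 place lo [ -34.   48.   63.  118.  -56.   53. -128.]
180 knob [  19.   31.   19.  106.  -13.   45. -145.]
180 end [ -24.   43.   64.  114.  -48.   55. -125.]
```

```bash
python3 - <<'E'
from h import *
L=np.array([.6072,.2205]);R=down(93.2)
robot.movel([.30,-.58,.32])
robot.movep([*L,.28],R); robot.movel([*L,.10],.2)
o=robot.observe();print(o["time_s"],o["tool_pos"],o["wrist_force"])
print(robot.movel([*L,.044],.1,max_force=10)); robot.grip(0.0)
o=robot.observe();print(o["time_s"],o["tool_pos"],o["wrist_force"],o["width"],o["grip_force"])
robot.movel([*L,.20],.15)
o=robot.observe();print(o["time_s"],o["tool_pos"],o["wrist_force"],o["width"],o["grip_force"])
p,d=robot.capture("side"); cv2.imwrite("pics/side1.png",cv2.resize(p[80:280,120:440,::-1],(800,500)));np.savez("side1.npz",p=p,d=d)
E
```

```text
4.8833 [0.60796665 0.22118039 0.10136592] [0.1727907  0.48024491 0.32120582]
False
5.95 [0.6080122  0.22091527 0.04513353] [-0.18406956  0.77266085  3.80592182] 0.6967886684145913 66.31428122520447
7.1417 [0.60660651 0.21997666 0.19872496] [-0.21216965  0.01035217 -1.78175776] 0.6929405794124386 65.88585376739502
```

View pics/side1.png

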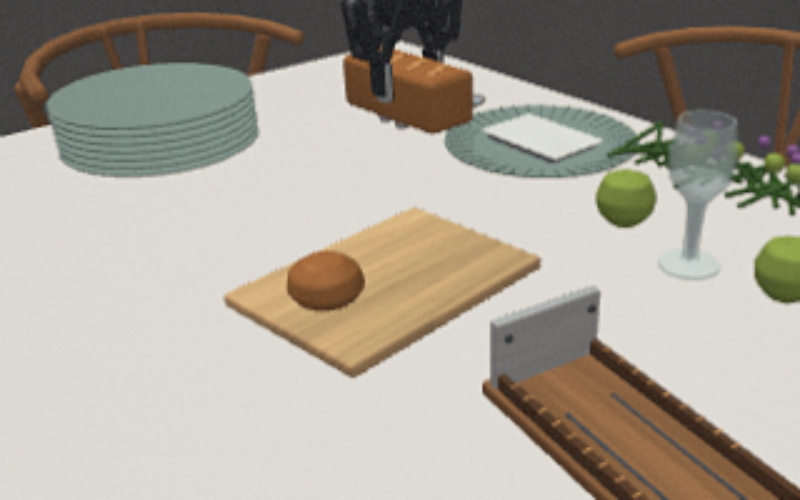

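The loaf is held level at crop (410,90), and the roll and board are undisturbed. Next I place it in the channel.

```bash
cat > look.py <<'E'
from h import *
def look(tag):
    for n in("side","top"):
        p,d=robot.capture(n); W=cloud(n,d); D=W[...,:2]-C0; x=D@EX;y=D@EY;z=W[...,2]; H,S,V=cv2.split(cv2.cvtColor(p,cv2.COLOR_RGB2HSV))
        cv2.imwrite(f"pics/{n}_{tag}.png",cv2.resize(p[(slice(150,350),slice(280,600)) if n=="side" else (slice(120,280),slice(280,536))][:,:,::-1],(800,500)))
        I=(abs(x)<.21)&(abs(y)<.06)
        m=I&(z>.035)&(z<.08)&(S>90)&(V>40)
        if m.sum()>50:
            m=biggest(m); P=np.dstack([x,y,z])[m]; print(n,"loaf",m.sum(),rect(P),"x",np.percentile(P[:,0],[1,99]).round(3),"y",np.percentile(P[:,1],[1,99]).round(3),"ztop",np.percentile(P[:,2],90).round(3))
        m=I&(z>.1)&(z<.112)&(x<.06); print(n,"knob",m.sum(),x[m].mean().round(4),y[m].mean().round(4))
        m=I&(z>.063)&(z<.07)&(S<60)&(x<.06); print(n,"facetop",m.sum(),np.percentile(x[m],[2,98]).round(4))
E
python3 - <<'E'
from look import *
R=down(A)
robot.movep(G(.088,0,.20),R)
robot.movel(G(.088,0,.09),.15)
print(robot.movel(G(.088,0,.0425),.05,max_force=6))
o=robot.observe();print(o["time_s"],o["tool_pos"],G(.088,0,0),o["wrist_force"],o["width"])
robot.grip(1.0); robot.movel(G(.088,0,.20),.15)
o=robot.observe();print(o["time_s"],o["wrist_force"])
robot.movep(G(-.145,0,.20),R)
look("b")
E
```

```text
True
10.2917 [ 0.52674404 -0.13280028  0.0441675 ] [ 0.52728104 -0.13283692  0.        ] [-1.6827802  -0.51800545  5.32401705] 0.6938340707745397
11.8667 [-0.55333469  0.08413619  0.01898212]
side loaf 1965 (array([0.08816481, 0.00200711]), array([ 59.9617424 , 139.73898315]), np.float32(1.2076795)) x [0.019 0.154] y [-0.024  0.03 ] ztop 0.072
side knob 182 -0.1467 0.0001
side facetop 359 [-0.1582  0.0022]
top loaf 1019 (array([0.08971329, 0.00218747]), array([ 60.74054718, 137.4858551 ]), np.float32(179.63246)) x [0.024 0.157] y [-0.027  0.032] ztop 0.072
top knob 55 -0.1439 -0.0007
top facetop 90 [-0.1458 -0.0972]
```

View pics/side_b.png

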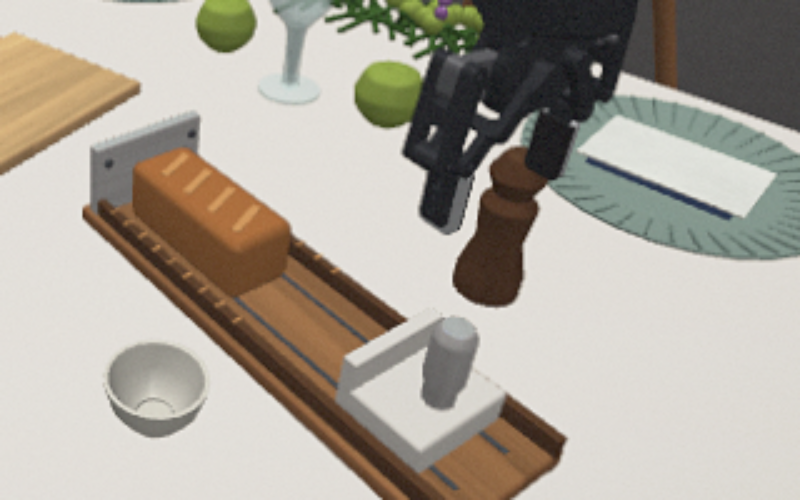

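The loaf lies flat in the channel, from crop (135,160) to (285,280), with about 15 mm to the plate. The pusher is still back with its knob at (450,350), and the bowl and mill are untouched. Now I push.

```bash
python3 - <<'E'
from look import *
robot.movel(G(-.145,0,.12),.2); print(robot.movel(G(-.145,0,.074),.1,max_force=10)); robot.grip(0.0)
o=robot.observe();print(o["time_s"],o["width"],o["grip_force"],o["wrist_force"],(o["tool_pos"][:2]-C0)@EX)
print(robot.movel(G(-.006,0,.074),.06,max_force=15))
o=robot.observe();print(o["time_s"],o["width"],o["wrist_force"],o["wrist_force"][:2]@EX,(o["tool_pos"][:2]-C0)@EX)
E
```

```text
False
14.6167 0.31086254601954727 59.07988431339618 [ 4.72301052 -1.71164191  0.13466424] -0.14509784082070193
True
16.7417 0.30855187603865786 [ 0.84098155 -0.54750707  4.40615833] -0.3931542894249301 -0.01467293587721426
```

```bash
python3 - <<'E'
from look import *
robot.grip(1.0); robot.movel(G(-.0147,0,.22),.15); robot.movep(G(-.16,-.0,.30),down(A))
look("c"); o=robot.observe();print(o["time_s"],o["wrist_force"])
E
```

```text
side loaf 1588 (array([0.10118409, 0.00163314]), array([ 58.5928421 , 136.77836609]), np.float32(0.25492302)) x [0.035 0.166] y [-0.024  0.03 ] ztop 0.072
side knob 128 -0.0168 -0.0
side facetop 223 [-0.0275  0.0351]
top loaf 1024 (array([0.10308152, 0.00262375]), array([ 60.74364853, 138.90440369]), np.float32(0.2299448)) x [0.036 0.171] y [-0.027  0.032] ztop 0.072
top knob 56 -0.0127 0.0004
top facetop 96 [-0.0075  0.0344]
19.2667 [ 0.04624849  0.90406602 -0.99816369]
```

View pics/side_c.png

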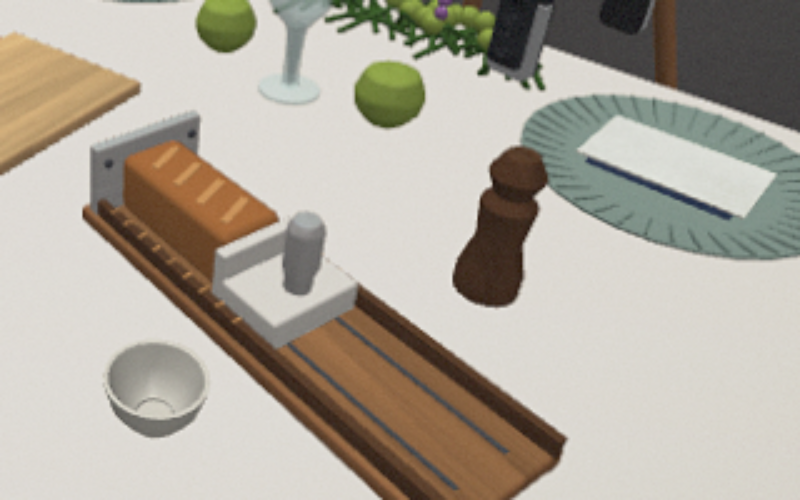

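View pics/top_c.png

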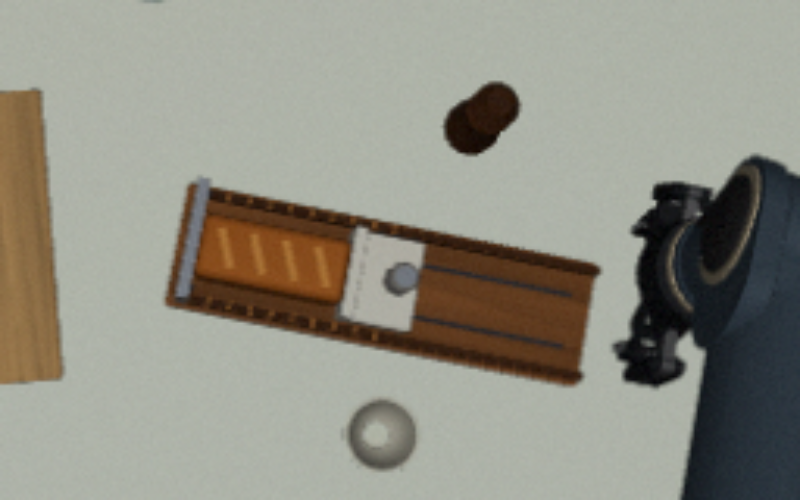

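The loaf is snug between the plate (top crop x≈195) and the pusher face (x≈345), with no visible gap. The knob moved 130 mm, leaving 140 mm between face and plate. I'm handing it in.

```bash
python3 -c "
from plant import robot
print(robot.finish_job())"
```

```text
the job is handed in; nothing more can be done
None
```

The loaf lies flat in the channel, held between the pusher and the end plate with no visible gap. The gripper has let go, the roll, bowl and mill were left alone, and the job was handed in at about 19 s; no verdict came back.

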